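# Make up an injection kit and a dressing kit

## Robot

A 6-joint arm with a two-finger parallel gripper is mounted at the origin on a cart in front of the work surface, level with it; the furniture and walls round the work are solid. World frame = base frame: x ahead of the robot, y to its left, z up, the work surface at z = 0. Lengths are in m, angles in rad, forces in N, time in s.
With the tool pointing down it reaches from about 0.35 to 0.85 m from the base axis. Payload 8.1 kg.
Tool frame: the origin (TCP) lies at the centre of the arm's flange, where the gripper is bolted on; the fingertips stand 186 mm ahead of it and the grasp point (between the pads) lies 167 mm ahead of it; z points along the fingers, y is the line along which they close (so a half turn about z gives the same grasp; the last joint's range is limited). The gripper opens to 93 mm and grips with 3 to 60 N. Pads are 15 mm wide; open, the fingers measure 128 mm over their backs; the gripper's body (75 mm by 188 mm) begins 65 mm behind the grasp point.
Start: joints at [1.053, 0.13, 1.488, -0, 1.523, -0.085], TCP at [0.252, 0.545, 0.405] pointing down, gripper open.
Joint ranges: [-2.96, 2.96], [-0.89, 2.26], [0.02, 2.5], [-1.34, 4.48], [0, 2.73], [-2.66, 2.66]. Speed limits (rad/s): [2.39, 2.39, 2.79, 3.14, 3.14, 3.14].

## Interface

Orientations are given as a rotation vector (axis times angle).
In Python, from plant import read_state, read_camera, camera_params, robot gives the robot as it stands.
- The arm moves only by the tool carry_out, never from a script. Its argument "targets" is a list of rows, each an object of numbers: "hand": the opening in per cent of the stroke, from 0 (shut) to 100 (fully open); "x", "y", "z": the shift along the tool's x, y, z in m; "ax", "ay", "az": the turn, a rotation vector about the tool's x, y, z in rad. In form: [{"hand": .., "x": .., "y": .., "z": .., "ax": .., "ay": .., "az": ..}, ...]. A call has 1 to 8 rows; each row is the pose to reach, as a shift and turn from the pose commanded when the call began, along the tool's axes at that moment; what a row does not reach only later rows make up. A row lasts 1/8 s, in which the tool goes at most 62.5 mm and 10.7 degrees, less where a joint would pass 70% of its speed; a pose out of reach is approached as far as the arm can. A call with a gripper value outside its range is refused whole. The fingers move at their own pace and stop on an object; "newtons" is the grip in N (left out, the last holds). Time passes only in rows, so rows that repeat a pose let the fingers close. It gives the time, the measured TCP pose, the force, the opening and the grip force at its end, in the units of the state.
- read_state(): the state, without advancing time (a new reading comes with each control period).
- read_camera(name): name is "side" or "top" or "wrist"; returns (picture, depth): 480x640x3 uint8, blue, green, red; 480x640 float32, m along the optical axis (not along the pixel's ray), 0 where there is no reading.
- camera_params(name): a dict with "fx", "fy", "cx", "cy" (pixels), "position" and "rotation" of the camera in the world. Camera axes: x right, y up, looking along -z (the intrinsics and any distortion apply to the point x, -y, -z); pixel columns grow to the right and rows downward; lengths in m; the calibration is good to about 2 mm. A picture is of the moment at which its call begins: read the wrist's pose just before it. camera_params takes no time and is no camera call; for the wrist camera it gives the pose at the moment of the call.
- robot.close_job(): hands the job in; it is judged then, once.
The state is a dict: "t": time; "q": joint angles; "dq": joint speeds; "joint_torque": joint torques, N m; "tool_pos": TCP position; "orientation": TCP orientation; "force": force on the tool from outside, world axes, zero at the start; "wrist_torque": the same for the moment, N m; "opening": finger opening in m; "gripper_force": force on a finger pad.
Only numpy, scipy, OpenCV 4.12 (cv2) and the standard library are available. Lean on these libraries where they do the work, as an engineer would, in place of code of your own. Each camera call takes 0.05 s, during which the arm holds its last target. There are 200 camera calls.

## Task

Make up the two kits from the stock, leaving the smaller syringe, forceps and vial where they are. Injection tray: the larger syringe on the sloped rest, needle cap up the slope and the plunger's thumb plate down against the end stop, the larger (blue-capped) vial standing in the small round well and the roll of plaster lying flat in the large one. Dressing tray, the one with the gauze pack: the longer forceps on the sloped rest, slid down against the end stop, and the dropper bottle standing upright in the round well.

Things in the scene. Friction and masses are not known exactly. Their poses are not given: they have to be found in the camera images.
- injection_tray: White fixed kit tray 200x172 mm, rim 11 high, at left or right; told by 2 wells. Origin under its centre, x away from robot, y left (yaw within 0.2). Sloped metal rest along y=-50 mm: low end at the robot, floor meets the end stop at x=-86, z=10, rises 20 deg to +x for 156 mm, 48 wide between 8 mm rails (none 44-124 mm up, for fingers); stop 16 high. Slippery: things let go slide down to the stop.
- dressing_tray: White fixed kit tray told by the gauze pack fixed in it (at x=-33, y=37 mm, top z=17) and one round well. Size, axes and slippery sloped rest (friction about 0.2) as on the injection tray, but the rest is 30 mm wide. In both trays the flat deck beside the rest has its top at z=12 mm and wells 7.5 mm deep, floor z=4.5. The cart's tube rails at both sides (y -0.40 and 0.43 m) rise to z=0.25 m.
- large_syringe: Larger of 2 syringes (clear, green needle cap), lying, 132 mm long, 13-22 g. Origin on its underside at mid-length; +y to the cap tip, away from the robot within 0.3 rad; z up. Barrel 16 wide, 15 high, y -36 to 30: grasp across it. Flange 32 wide at y=-36, thumb plate 22 wide at y=-66. In the back row of 4 long things, any order. Home: origin at (-24,-50,33) mm of injection tray, y up the slope.
- long_forceps: Longer of 2 steel forceps, lying on edge, 135 mm long, 16 wide, 10 high, 22 g, rigid. Origin on the underside at mid-length, y along it (towards or from the robot within 0.3 rad), z up; grasp across x near the middle. In the back row of 4 long things, any order. Home: origin at (-23,-50,33) mm of the dressing tray, along the rest, either end at the stop.
- small_syringe: Smaller syringe, 115 mm long, barrel 10 mm, flange 22 mm wide, 11 high; not needed, leave it. Origin on its underside at mid-length, +y to the cap. In the back row of 4 long things, any order.
- short_forceps: Shorter steel forceps, 115 mm long, 13 wide, 10 high; not needed, leave them. Origin on the underside at mid-length, y along it. In the back row of 4 long things, any order.
- large_vial: Larger of 2 small vials: white, blue cap, 24 mm across, 41 tall (straight body to 34), 20 g, standing. Origin at the centre of its underside, z up. Among the 4 round things in the middle, any order. Goes in the small well, 40 mm across, centred at x=50, y=37 mm of the injection tray.
- small_vial: Smaller vial, all white, 18 mm across, 32 tall; not needed, leave it. Origin at the centre of its underside. Among the 4 round things in the middle, any order.
- dropper_bottle: Brown dropper bottle with a black rubber teat, standing, 102 mm tall: body 32-34 mm across up to 65 mm high (grasp there), narrower neck above; 50-100 g. Origin at the centre of its underside, z up. Among the 4 round things in the middle, any order. Goes upright in the well, 50 mm across, centred at x=56, y=37 mm of the dressing tray.
- plaster_roll: Roll of white plaster lying flat, 49 mm across, 25 high, 20-40 g. Origin at the centre of its underside, z up; grasp across. Among the 4 round things in the middle, any order. Goes in the large well, 66 mm across, centred at x=-34, y=37 mm of the injection tray.
Things that resemble listed ones, but are neither listed nor needed, are in the scene too. Leave any yellow look-alike of the large_vial alone.

How it is judged:
At the end, for the whole second after the job is handed in: Syringe (cap up) and long forceps lie along their rests, 5 mm or less from home at the stop, 12 mm from the midline, turned < 0.3 rad; vial, roll and bottle upright (0.12 rad) on their wells' floors (3 mm), within 11 mm of centre in tray x and y; all five released and at rest (x of large_syringe in the frame of injection_tray between -0.029 and -0.019 m and y of large_syringe in the frame of injection_tray between -0.062 and -0.038 m and z of large_syringe in the frame of injection_tray between 0.0286 and 0.0366 m and angle between the x axis of large_syringe and the y axis of injection_tray, either way round below 0.3 rad and angle between large_syringe's own y axis and vertical below 1.3 rad and angle between each of large_syringe, long_forceps's own z axis and vertical below 0.5 rad and x of long_forceps in the frame of dressing_tray between -0.0276 and -0.0176 m and y of long_forceps in the frame of dressing_tray between -0.062 and -0.038 m and z of long_forceps in the frame of dressing_tray between 0.0288 and 0.0368 m and angle between the x axis of long_forceps and the y axis of dressing_tray, either way round below 0.3 rad and x of large_vial in the frame of injection_tray between 0.039 and 0.061 m and y of large_vial in the frame of injection_tray between 0.026 and 0.048 m and z of large_vial in the frame of injection_tray between 0.0015 and 0.0075 m and angle between each of large_vial, plaster_roll, dropper_bottle's own z axis and vertical below 0.12 rad and x of plaster_roll in the frame of injection_tray between -0.045 and -0.023 m and y of plaster_roll in the frame of injection_tray between 0.026 and 0.048 m and z of plaster_roll in the frame of injection_tray between 0.0015 and 0.0075 m and x of dropper_bottle in the frame of dressing_tray between 0.045 and 0.067 m and y of dropper_bottle in the frame of dressing_tray between 0.026 and 0.048 m and z of dropper_bottle in the frame of dressing_tray between 0.0015 and 0.0075 m and linear speed of each of large_syringe, large_vial, plaster_roll, long_forceps, dropper_bottle below 0.01 m/s and contact force between each of large_syringe, large_vial, plaster_roll, long_forceps, dropper_bottle and the fingers below 0.05 N); the robot touches nothing.
It fails at once if the small syringe, which no kit needs, is pushed or carried more than 3 cm from where it lay (distance of small_syringe from where it was at the start of the episode above 0.03 m).
It fails at once if the short forceps, which no kit needs, is pushed or carried more than 3 cm from where it lay (distance of short_forceps from where it was at the start of the episode above 0.03 m).
It fails at once if the small vial, which no kit needs, is pushed or carried more than 3 cm from where it lay (distance of small_vial from where it was at the start of the episode above 0.03 m).
It also fails if it takes over 120 s, if anything falls off the work surface, if the arm or the gripper's body presses on something with over 40 N, if the wrist force passes 120 N, or if a joint passes its speed limit or range.

## Working session

There is one attempt and no reset: what is moved stays moved. The work goes in short steps, Python scripts to look and compute and a tool call to move; the robot and the scene stay as the last step left them, time stands still between calls to the robot, and variables do not carry over. Pictures are saved under pics/ and viewed, at most 14 in all, crops included, and the job is handed in when it is done.

Besides the shell and the picture viewer there is one more tool, called after ">>>" as name([rows], argument=value, ...), one row to a line, values as JSON. carry_out: Moves the arm, as the interface text tells. Its arguments: {"type":"object","properties":{"targets":{"type":"array","items":{"type":"object","properties":{"hand":{"type":"number"},"x":{"type":"number"},"y":{"type":"number"},"z":{"type":"number"},"ax":{"type":"number"},"ay":{"type":"number"},"az":{"type":"number"}}}},"newtons":{"type":"number"}},"required":["targets"]}

```bash
mkdir -p pics; ls
cat > h.py <<'E'
import numpy as np, cv2
from plant import read_state, read_camera, camera_params, robot
from scipy.spatial.transform import Rotation as R
def cam(n):
    p=camera_params(n); im,d=read_camera(n); return im,d,p
def rot(p):
    r=np.array(p["rotation"],float)
    return r if r.shape==(3,3) else (R.from_rotvec(r) if r.size==3 else R.from_quat(r)).as_matrix()
def ray(p,u,v,z):
    "pixel -> world point on plane z"
    d=rot(p)@np.array([(u-p["cx"])/p["fx"],-(v-p["cy"])/p["fy"],-1.]); c=np.array(p["position"])
    return c+d*(z-c[2])/d[2]
def cloud(p,d):
    v,u=np.mgrid[:480,:640]
    a=np.stack([(u-p["cx"])/p["fx"]*d,-(v-p["cy"])/p["fy"]*d,-d],-1)
    return a@rot(p).T+np.array(p["position"])
E
python3 - <<'E'
from h import *
s=read_state(); print(s)
for n in("top","side"):
    im,d,p=cam(n); cv2.imwrite(f"pics/{n}0.png",im); np.save(n+"0.npy",d); print(n,p)
E
```

```text
pics
{'t': 0.0, 'q': array([ 1.05259194e+00,  1.31147182e-01,  1.48926044e+00,  1.17562519e-05,
        1.52301109e+00, -8.53848018e-02]), 'dq': array([ 0.00053143, -0.00069012, -0.00137495,  0.00050951,  0.00023532,
        0.00017421]), 'joint_torque': array([-7.38884955e-04, -5.59816039e+01, -4.91774225e+01,  7.68667180e-02,
        3.49094742e-02, -1.23936193e-04]), 'tool_pos': array([0.25151537, 0.54448757, 0.40370584]), 'orientation': array([-6.74458731e-01, -3.06777149e+00,  2.73275984e-03]), 'force': array([0.04724571, 0.0919038 , 0.19141621]), 'wrist_torque': array([0.04044186, 0.0239389 , 0.0012962 ]), 'gripper_force': 0.0, 'opening': 0.09316742313824314}
top {'fx': 605.0045332194624, 'fy': 605.0045332194624, 'cx': 326.65934165614306, 'cy': 226.15922746297807, 'position': array([0.33709434, 0.0441927 , 0.97845594]), 'rotation': array([ 0.15175101, -0.1717579 , -1.74336426])}
side {'fx': 458.9316905198331, 'fy': 458.9316905198331, 'cx': 319.40349232499705, 'cy': 243.7059314740717, 'position': array([0.86869179, 0.56423512, 0.64685935]), 'rotation': array([0.29572141, 1.01355875, 2.42469232])}
```

View pics/top0.png

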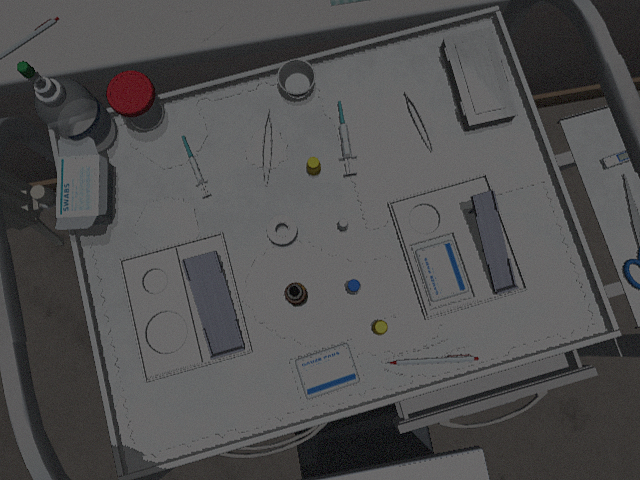

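View pics/side0.png

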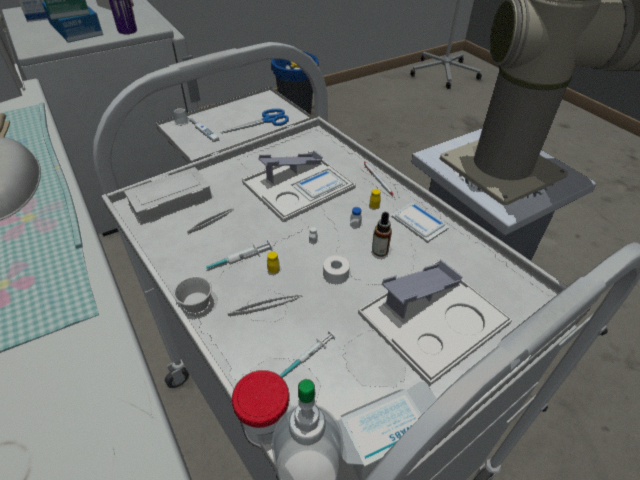

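The top view shows the injection tray at left (190,305) and the dressing tray at right (455,250). The large syringe runs (340,101)-(350,176) and the long forceps (268,112)-(266,185). The roll is at (282,232), the dropper bottle at (296,293) and the blue vial at (353,286). The side view agrees.

```bash
cat >> h.py <<'E'
def wr(a): return (a+np.pi/2)%np.pi-np.pi/2
def pose():
    s=read_state(); return s["tool_pos"],R.from_rotvec(s["orientation"])
def plan(x,y,z,yaw,tilt=0,off=.167):
    """shift/turn (tool axes) so the grasp point is at x,y,z, long axis of thing at yaw (closing dir = yaw+90), tool tilted up the thing's axis"""
    p,r=pose(); best=None
    for k in (0,np.pi):
        # tool z down, tool x along yaw(+k)
        a=yaw+k; X=np.array([np.cos(a),np.sin(a),0]);Z=np.array([0,0,-1.]);Y=np.cross(Z,X)
        T=R.from_matrix(np.c_[X,Y,Z]); u=np.array([np.cos(yaw),np.sin(yaw),0])
        T=R.from_rotvec(-tilt*np.cross(u,[0,0,1])*-1)*T if tilt else T
        d=(r.inv()*T).as_rotvec()
        if best is None or np.linalg.norm(d)<best[0]: best=(np.linalg.norm(d),T,d)
    T=best[1]; t=np.array([x,y,z])-T.apply([0,0,off])
    print("xyz",np.round(r.inv().apply(t-p),4),"a",np.round(best[2],3),"toolz",np.round(T.apply([0,0,1]),2))
E
python3 - <<'E'
from h import *
im=cv2.imread("pics/top0.png"); p=camera_params("top"); d=np.load("top0.npy")
P=cloud(p,d); print("table z",np.median(P[300:340,262:290,2]))
hsv=cv2.cvtColor(im,cv2.COLOR_BGR2HSV)
def comp(m,z,name,amin=8):
    n,l,s,c=cv2.connectedComponentsWithStats(m.astype(np.uint8))
    for i in range(1,n):
        if s[i,4]>=amin: print(name,s[i],c[i].round(1),ray(p,*c[i],z).round(4))
W=np.zeros(im.shape[:2],bool);W[90:390,110:530]=1
H,S,V=cv2.split(hsv)
comp(W&(H>95)&(H<125)&(S>120),.041,"blue")
def win(u0,v0,u1,v1):
    w=np.zeros(W.shape,bool); w[v0:v1,u0:u1]=1; return w
g=cv2.cvtColor(im,cv2.COLOR_BGR2GRAY)
for n,w,z in(("sy",(325,95,362,182),.008),("fo",(255,105,280,190),.005),("sfo",(400,88,436,155),.005),("ssy",(178,132,214,200),.006)):
    b=cv2.medianBlur(g,31).astype(int)-g
    m=win(*w)&((b>12)|(S>60)); v,u=np.nonzero(m)
    c,(ww,hh),a=cv2.minAreaRect(np.c_[u,v].astype(np.float32))
    bx=cv2.boxPoints((c,(ww,hh),a)); e=sorted([(bx[i]+bx[(i+1)%4])/2 for i in range(4)],key=lambda q:q[1])
    A,B=ray(p,*e[0],z),ray(p,*e[-1],z); print(n,len(u),"far",A.round(4),"near",B.round(4),"mid",((A+B)/2).round(4),"len",np.linalg.norm(A-B).round(4),"yaw",np.arctan2(*(A-B)[1::-1]).round(3))
for n,(u,v),z in(("roll",(282,232),.025),("teat",(293,291),.102),("bottlebase",(298,296),.05)):print(n,ray(p,u,v,z).round(4))
for n,l in(("inj",((122,261),(224,234),(254,351),(148,381))),("dre",((388,202),(487,177),(525,289),(427,318)))):
    c=np.array([ray(p,*q,.011) for q in l]); print(n,c.round(3).tolist(),"mean",c.mean(0).round(4),[np.linalg.norm(c[i]-c[i-1]).round(3) for i in range(4)])
    f=(c[0]+c[1]-c[2]-c[3]);l=(c[0]+c[3]-c[1]-c[2]);print("yaw",np.arctan2(f[1],f[0]),np.arctan2(-l[0],l[1]))
big=cv2.resize(im[215:400,110:540],None,fx=1.86,fy=1.86,interpolation=cv2.INTER_CUBIC)
cv2.imwrite("pics/c1.png",cv2.convertScaleAbs(big,alpha=1.7))
w=camera_params("wrist");q,r=pose();print("wristcam in tool",r.inv().apply(np.array(w["position"])-q).round(4),(r.inv().as_matrix()@rot(w)).round(3),w["fx"])
E
```

```text
table z 0.00079816249769743
blue [445 243  20  47 235] [454.6 266.1] [ 0.4279 -0.1695  0.041 ]
blue [348 280  12  11 108] [353.4 285. ] [ 0.427  -0.0089  0.041 ]
blue [308 374  48  16 218] [333.7 382.4] [0.2884 0.0475 0.041 ]
sy 407 far [ 0.7426 -0.0313  0.008 ] near [ 0.6008 -0.0433  0.008 ] mid [ 0.6717 -0.0373  0.008 ] len 0.1423 yaw 0.084
fo 226 far [0.7468 0.0608 0.005 ] near [0.6195 0.1041 0.005 ] mid [0.6831 0.0824 0.005 ] len 0.1344 yaw -0.328
sfo 282 far [ 0.7411 -0.1584  0.005 ] near [ 0.6281 -0.1814  0.005 ] mid [ 0.6846 -0.1699  0.005 ] len 0.1154 yaw 0.201
ssy 302 far [0.7283 0.2066 0.006 ] near [0.6175 0.2217 0.006 ] mid [0.6729 0.2142 0.006 ] len 0.1118 yaw -0.135
roll [0.5327 0.0872 0.025 ]
teat [0.4282 0.0822 0.102 ]
bottlebase [0.4247 0.0782 0.05  ]
inj [[0.535, 0.35, 0.011], [0.549, 0.181, 0.011], [0.356, 0.162, 0.011], [0.34, 0.331, 0.011]] mean [0.445  0.2561 0.011 ] [np.float64(0.195), np.float64(0.169), np.float64(0.194), np.float64(0.17)]
yaw 0.09849914579625152 0.0895320708552204
dre [[0.554, -0.092, 0.011], [0.566, -0.262, 0.011], [0.375, -0.279, 0.011], [0.358, -0.115, 0.011]] mean [ 0.4633 -0.1869  0.011 ] [np.float64(0.198), np.float64(0.17), np.float64(0.192), np.float64(0.164)]
yaw 0.1036667008825595 0.08821584313592723
wristcam in tool [ 0.0825 -0.0003  0.0211] [[-0.001  0.955  0.298]
 [ 1.     0.001  0.   ]
 [-0.     0.298 -0.955]] 383.4924740241957
```

View pics/c1.png

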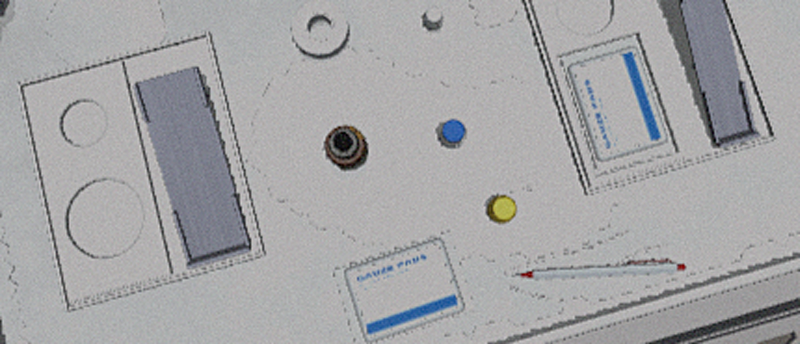

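The crop shows bottle teat, blue vial, both trays and the roll clearly. Yaw of both trays is about 0.095 rad. I lift over the side rail and go above the bottle, taking a wrist view on the way.

Run:
```python
from h import *
plan(.427,.081,.333,.095)
p=camera_params("top")
for c,z in(((154.6,281.1),.012),((166.5,332.2),.012),((425.6,218),.012),((295,291.3),.1),((282.6,232.7),.025)):print(ray(p,*c,z).round(4))
```

```text
xyz [-0.3537 -0.3473 -0.0957] a [-0.002 -0.001 -0.528] toolz [ 0.  0. -1.]
[0.4927 0.3019 0.012 ]
[0.4091 0.2932 0.012 ]
[ 0.5164 -0.1469  0.012 ]
[0.4275 0.0795 0.1   ]
[0.5314 0.0864 0.025 ]
```

>>> carry_out([
  {"z": -0.0625},
  {"z": -0.096},
  {"x": -0.354, "y": -0.347, "z": -0.096, "az": -0.528},
  {"x": -0.354, "y": -0.347, "z": -0.096, "az": -0.528},
  {"x": -0.354, "y": -0.347, "z": -0.096, "az": -0.528},
  {"x": -0.354, "y": -0.347, "z": -0.096, "az": -0.528},
  {"x": -0.354, "y": -0.347, "z": -0.096, "az": -0.528},
  {"x": -0.354, "y": -0.347, "z": -0.096, "az": -0.528},
])

```text
schema error: expected keys hand, x, y, z, ax, ay, az
```

>>> carry_out([
  {"x": 0},
  {"x": 0},
  {"x": 0},
  {"x": 0},
])

```text
schema error: expected keys hand, x, y, z, ax, ay, az
```

>>> carry_out([
  {"hand": 100, "x": 0, "y": 0, "z": -0.0625, "ax": 0, "ay": 0, "az": 0},
  {"hand": 100, "x": 0, "y": 0, "z": -0.096, "ax": 0, "ay": 0, "az": 0},
  {"hand": 100, "x": -0.354, "y": -0.347, "z": -0.096, "ax": 0, "ay": 0, "az": -0.528},
  {"hand": 100, "x": -0.354, "y": -0.347, "z": -0.096, "ax": 0, "ay": 0, "az": -0.528},
  {"hand": 100, "x": -0.354, "y": -0.347, "z": -0.096, "ax": 0, "ay": 0, "az": -0.528},
  {"hand": 100, "x": -0.354, "y": -0.347, "z": -0.096, "ax": 0, "ay": 0, "az": -0.528},
  {"hand": 100, "x": -0.354, "y": -0.347, "z": -0.096, "ax": 0, "ay": 0, "az": -0.528},
  {"hand": 100, "x": -0.354, "y": -0.347, "z": -0.096, "ax": 0, "ay": 0, "az": -0.528},
])

```text
t: 1.1
tool_pos: [0.3839, 0.1945, 0.5005]
orientation: [0.15, -3.138, 0.0]
force: [0.4, -0.1, -0.5]
opening: 0.0929
gripper_force: 0.0
```

Run:
```python
from h import *
p,r=pose(); print(p.round(4),r.as_rotvec().round(3)); plan(.427,.081,.333,.095)
```

```text
[0.3839 0.1945 0.5005] [ 0.15  -3.138  0.   ]
xyz [-0.0321 -0.1171  0.0005] a [-0.    -0.     0.001] toolz [ 0.  0. -1.]
```

>>> carry_out([
  {"hand": 100, "x": -0.03, "y": -0.117, "z": 0, "ax": 0, "ay": 0, "az": 0},
  {"hand": 100, "x": -0.03, "y": -0.117, "z": 0, "ax": 0, "ay": 0, "az": 0},
  {"hand": 100, "x": -0.03, "y": -0.117, "z": 0, "ax": 0, "ay": 0, "az": 0},
  {"hand": 100, "x": -0.03, "y": -0.117, "z": 0, "ax": 0, "ay": 0, "az": 0},
])

```text
t: 1.6
tool_pos: [0.4247, 0.0829, 0.5005]
orientation: [0.148, -3.137, -0.001]
force: [-0.2, 0.5, -0.4]
opening: 0.0931
gripper_force: 0.0
```

Run:
```python
from h import *
p=camera_params("wrist"); im,d=read_camera("wrist"); cv2.imwrite("pics/w0.png",im); np.savez("w0.npz",d=d,**p)
print(pose()[0]); plan(.427,.081,.333,.095)
cv2.imwrite("pics/w0b.png",cv2.convertScaleAbs(im,alpha=1.5))
```

```text
[0.42456974 0.08355151 0.50057141]
xyz [-0.0022 -0.0028  0.0006] a [ 0.    -0.     0.001] toolz [ 0.  0. -1.]
```

View pics/w0b.png

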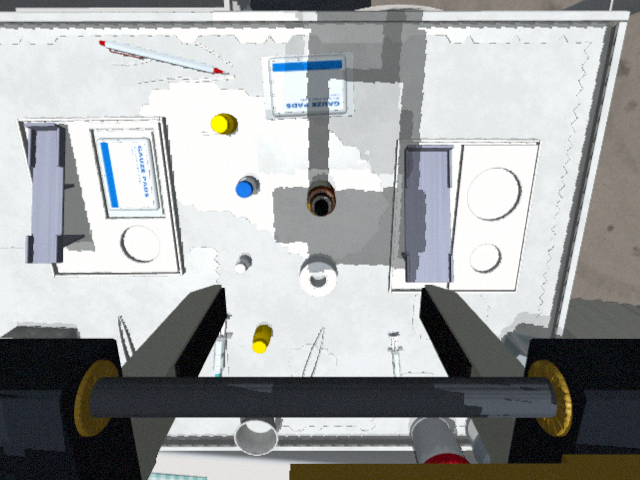

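The wrist view shows the injection wells at (494,193) and (485,258), and the dressing well at (140,243). The blue cap is at (245,187), the bottle at (321,200) and the roll at (319,279).

Run:
```python
from h import *
im=cv2.imread("pics/w0.png"); p=dict(np.load("w0.npz")); p={k:(float(v) if v.ndim==0 else v) for k,v in p.items()}
def tray(n,cs,wells):
    c=np.array([ray(p,*q,.011) for q in cs]); print(n,"mean",c.mean(0).round(4),[np.linalg.norm(c[i]-c[i-1]).round(3) for i in range(4)])
    f=(c[2]+c[3]-c[0]-c[1]); l=c[1]+c[2]-c[0]-c[3]; print("yaw",np.arctan2(f[1],f[0]).round(3),np.arctan2(-l[0],l[1]).round(3))
    for w in wells: print("well",ray(p,*w,.012).round(4))
tray("inj",((398,140),(539,142),(517,291),(390,290)),((494,193),(485.5,257.5)))
tray("dre",((20,119),(165,117),(182,272),(57,275)),((140,243),))
print("bottle teat",ray(p,321,206,.102),"vial",ray(p,244,188,.041),"roll",ray(p,319,278,.025))
# well rim: ellipse fits on edges near rough centre
g=cv2.cvtColor(im,cv2.COLOR_BGR2GRAY)
for (u,v,r) in((494,193,30),(485,258,20),(140,243,23)):
    m=(cv2.medianBlur(g,21).astype(int)-g>10).astype(np.uint8)
    vv,uu=np.nonzero(m); k=np.abs(np.hypot(uu-u,vv-v)-r*.9)<r*.25
    q=np.c_[uu,vv][k].astype(np.float32)
    if len(q)>10: e=cv2.fitEllipse(q); print(len(q),np.round(e[0],1),np.round(e[1],1),ray(p,*e[0],.012).round(4))
```

```text
inj mean [0.4465 0.2588 0.011 ] [np.float64(0.194), np.float64(0.167), np.float64(0.193), np.float64(0.17)]
yaw 0.103 0.082
well [0.4084 0.2924 0.012 ]
well [0.4924 0.3005 0.012 ]
dre mean [ 0.4626 -0.1832  0.011 ] [np.float64(0.196), np.float64(0.169), np.float64(0.194), np.float64(0.165)]
yaw 0.097 0.113
well [ 0.5142 -0.1443  0.012 ]
bottle teat [0.42482109 0.0805238  0.102     ] vial [ 0.42539151 -0.00857429  0.041     ] roll [0.5355919  0.08787071 0.025     ]
414 [493.3 193.6] [48.8 56.3] [0.4092 0.2918 0.012 ]
170 [485.1 258. ] [27.9 31.1] [0.4931 0.3002 0.012 ]
305 [141.3 240.6] [39.3 42.8] [ 0.5108 -0.1426  0.012 ]
```

>>> carry_out([
  {"hand": 100, "x": -0.001, "y": -0.003, "z": 0.06, "ax": 0, "ay": 0, "az": 0},
  {"hand": 100, "x": -0.001, "y": -0.003, "z": 0.12, "ax": 0, "ay": 0, "az": 0},
  {"hand": 100, "x": -0.001, "y": -0.003, "z": 0.18, "ax": 0, "ay": 0, "az": 0},
  {"hand": 100, "x": -0.001, "y": -0.003, "z": 0.24, "ax": 0, "ay": 0, "az": 0},
  {"hand": 100, "x": -0.001, "y": -0.003, "z": 0.291, "ax": 0, "ay": 0, "az": 0},
  {"hand": 100, "x": -0.001, "y": -0.003, "z": 0.291, "ax": 0, "ay": 0, "az": 0},
  {"hand": 100, "x": -0.001, "y": -0.003, "z": 0.291, "ax": 0, "ay": 0, "az": 0},
  {"hand": 20, "x": -0.001, "y": -0.003, "z": 0.291, "ax": 0, "ay": 0, "az": 0},
], newtons=20)

```text
t: 2.65
tool_pos: [0.4276, 0.0804, 0.2127]
orientation: [-0.15, 3.133, 0.0]
force: [-0.7, -0.9, 0.5]
opening: 0.0869
gripper_force: 0.0
```

>>> carry_out([
  {"hand": 20, "x": 0, "y": 0, "z": 0, "ax": 0, "ay": 0, "az": 0},
  {"hand": 20, "x": 0, "y": 0, "z": 0, "ax": 0, "ay": 0, "az": 0},
  {"hand": 20, "x": 0, "y": 0, "z": 0, "ax": 0, "ay": 0, "az": 0},
  {"hand": 20, "x": 0, "y": 0, "z": 0, "ax": 0, "ay": 0, "az": 0},
  {"hand": 20, "x": 0, "y": 0, "z": 0, "ax": 0, "ay": 0, "az": 0},
])

```text
t: 3.28
tool_pos: [0.426, 0.0799, 0.2097]
orientation: [0.149, -3.138, 0.0]
force: [-0.9, -0.5, -0.0]
opening: 0.0374
gripper_force: 0.0
```

Run:
```python
from h import *
print(pose()[0],read_state()["gripper_force"]); plan(.515,-.1445,.12,.1)
```

```text
[0.42602594 0.07985607 0.20968559] 0.0
xyz [-0.0672 -0.2318 -0.0773] a [ 0.    -0.    -0.005] toolz [ 0.  0. -1.]
```

>>> carry_out([
  {"hand": 20, "x": 0, "y": 0, "z": 0, "ax": 0, "ay": 0, "az": 0},
  {"hand": 20, "x": 0, "y": 0, "z": 0, "ax": 0, "ay": 0, "az": 0},
  {"hand": 20, "x": 0, "y": 0, "z": -0.04, "ax": 0, "ay": 0, "az": 0},
  {"hand": 20, "x": 0, "y": 0, "z": -0.08, "ax": 0, "ay": 0, "az": 0},
  {"hand": 20, "x": -0.022, "y": -0.05, "z": -0.08, "ax": 0, "ay": 0, "az": 0},
  {"hand": 20, "x": -0.04, "y": -0.11, "z": -0.08, "ax": 0, "ay": 0, "az": 0},
  {"hand": 20, "x": -0.056, "y": -0.17, "z": -0.08, "ax": 0, "ay": 0, "az": 0},
  {"hand": 20, "x": -0.067, "y": -0.22, "z": -0.08, "ax": 0, "ay": 0, "az": 0},
])

```text
t: 4.28
tool_pos: [0.5141, -0.135, 0.2897]
orientation: [-0.149, 3.138, -0.0]
force: [0.8, 0.7, -0.3]
opening: 0.0317
gripper_force: 20.0
```

>>> carry_out([
  {"hand": 20, "x": 0, "y": -0.012, "z": 0, "ax": 0, "ay": 0, "az": 0},
  {"hand": 20, "x": 0, "y": -0.012, "z": 0, "ax": 0, "ay": 0, "az": 0},
  {"hand": 20, "x": 0, "y": -0.012, "z": 0, "ax": 0, "ay": 0, "az": 0},
  {"hand": 20, "x": 0, "y": -0.012, "z": 0, "ax": 0, "ay": 0, "az": 0},
])

```text
t: 4.78
tool_pos: [0.5147, -0.1433, 0.2898]
orientation: [0.152, -3.138, -0.0]
force: [-0.1, -0.0, -0.9]
opening: 0.0317
gripper_force: 20.0
```

```bash
cat >> h.py <<'E'
def look(name,n,box=None):
    p=camera_params(n); im,d=read_camera(n); np.savez(name+".npz",d=d,**p); cv2.imwrite(f"pics/{name}_raw.png",im)
    if box: u0,v0,u1,v1=box; im=cv2.resize(im[v0:v1,u0:u1],None,fx=3,fy=3,interpolation=cv2.INTER_CUBIC)
    cv2.imwrite(f"pics/{name}.png",cv2.convertScaleAbs(im,alpha=1.5 if n!="top" else 1.8)); return im,d,p
E
python3 - <<'E'
from h import *
print(pose()[0],read_state()["gripper_force"]); plan(.515,-.1445,.12,.1)
look("w1","wrist")
E
```

```text
[ 0.51469694 -0.14333238  0.28977035] 19.99711314565502
xyz [-0.0002 -0.0012  0.0028] a [ 0.    -0.    -0.003] toolz [ 0.  0. -1.]
```

View pics/w1.png

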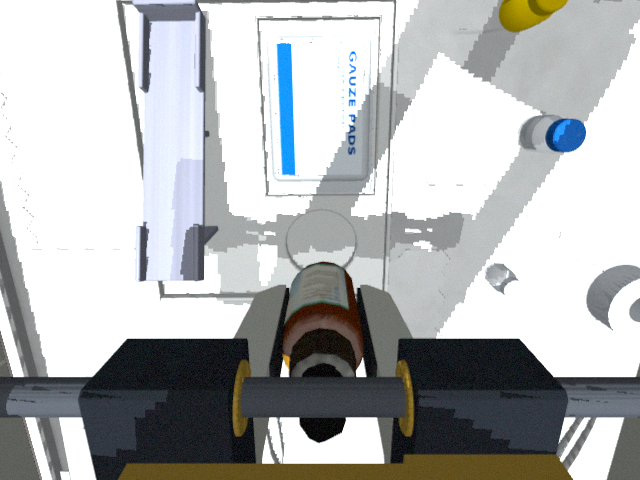

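The bottle is held upright; the well is at (321,243).

Run:
```python
from h import *
p=dict(np.load("w1.npz")); p={k:(float(v) if v.ndim==0 else v) for k,v in p.items()}
print("well",ray(p,321,242,.012)); 
for q in ((287,240),(356,240),(321,210),(321,274),(257,16),(396,5),(160,296),(386,292),(118,0)): print(q,ray(p,*q,.012).round(4))
print("rest bottom edge far corners",ray(p,140,278,.055),ray(p,203,278,.055))
```

```text
well [ 0.51430913 -0.14534835  0.012     ]
(287, 240) [ 0.5151 -0.1692  0.012 ]
(356, 240) [ 0.5105 -0.121   0.012 ]
(321, 210) [ 0.4914 -0.1475  0.012 ]
(321, 274) [ 0.5384 -0.143   0.012 ]
(257, 16) [ 0.3778 -0.1965  0.012 ]
(396, 5) [ 0.3642 -0.1153  0.012 ]
(160, 296) [ 0.5672 -0.2592  0.012 ]
(386, 292) [ 0.548  -0.0943  0.012 ]
(118, 0) [ 0.3773 -0.2781  0.012 ]
rest bottom edge far corners [ 0.53375873 -0.25291008  0.055     ] [ 0.53010643 -0.21510778  0.055     ]
```

>>> carry_out([
  {"hand": 20, "x": 0, "y": -0.0015, "z": 0.03, "ax": 0, "ay": 0, "az": 0},
  {"hand": 20, "x": 0, "y": -0.0015, "z": 0.055, "ax": 0, "ay": 0, "az": 0},
  {"hand": 20, "x": 0, "y": -0.0015, "z": 0.068, "ax": 0, "ay": 0, "az": 0},
  {"hand": 20, "x": 0, "y": -0.0015, "z": 0.0745, "ax": 0, "ay": 0, "az": 0},
  {"hand": 20, "x": 0, "y": -0.0015, "z": 0.0745, "ax": 0, "ay": 0, "az": 0},
  {"hand": 20, "x": 0, "y": -0.0015, "z": 0.0745, "ax": 0, "ay": 0, "az": 0},
  {"hand": 48, "x": 0, "y": -0.0015, "z": 0.0745, "ax": 0, "ay": 0, "az": 0},
  {"hand": 48, "x": 0, "y": -0.0015, "z": 0.0745, "ax": 0, "ay": 0, "az": 0},
])

```text
t: 5.82
tool_pos: [0.5152, -0.1463, 0.2159]
orientation: [-0.149, 3.137, -0.001]
force: [0.3, -0.2, -0.3]
opening: 0.0436
gripper_force: 0.0
```

>>> carry_out([
  {"hand": 48, "x": 0, "y": 0, "z": 0, "ax": 0, "ay": 0, "az": 0},
  {"hand": 48, "x": 0, "y": 0, "z": -0.05, "ax": 0, "ay": 0, "az": 0},
  {"hand": 48, "x": 0, "y": 0, "z": -0.1, "ax": 0, "ay": 0, "az": 0},
  {"hand": 48, "x": 0, "y": 0, "z": -0.1, "ax": 0, "ay": 0, "az": 0},
  {"hand": 48, "x": 0, "y": 0, "z": -0.1, "ax": 0, "ay": 0, "az": 0},
])

```text
t: 6.45
tool_pos: [0.5148, -0.1461, 0.315]
orientation: [-0.15, 3.138, 0.0]
force: [-0.3, -0.4, -0.7]
opening: 0.0442
gripper_force: 0.0
```

Run:
```python
from h import *
print(pose()[0],read_state()["opening"]); plan(.426,-.0087,.12,.1);plan(.426,-.0087,.033,.1)
```

```text
[ 0.51483768 -0.14610777  0.31496733] 0.04422751608871346
xyz [0.0754 0.1452 0.028 ] a [ 0.     0.    -0.005] toolz [ 0.  0. -1.]
xyz [0.0754 0.1452 0.115 ] a [ 0.     0.    -0.005] toolz [ 0.  0. -1.]
```

>>> carry_out([
  {"hand": 60, "x": 0.025, "y": 0.05, "z": 0, "ax": 0, "ay": 0, "az": 0},
  {"hand": 60, "x": 0.05, "y": 0.1, "z": 0, "ax": 0, "ay": 0, "az": 0},
  {"hand": 60, "x": 0.075, "y": 0.145, "z": 0, "ax": 0, "ay": 0, "az": 0},
  {"hand": 60, "x": 0.075, "y": 0.145, "z": 0.03, "ax": 0, "ay": 0, "az": 0},
  {"hand": 60, "x": 0.075, "y": 0.145, "z": 0.08, "ax": 0, "ay": 0, "az": 0},
  {"hand": 60, "x": 0.075, "y": 0.145, "z": 0.115, "ax": 0, "ay": 0, "az": 0},
  {"hand": 60, "x": 0.075, "y": 0.145, "z": 0.115, "ax": 0, "ay": 0, "az": 0},
  {"hand": 60, "x": 0.075, "y": 0.145, "z": 0.115, "ax": 0, "ay": 0, "az": 0},
], newtons=15)

```text
t: 7.45
tool_pos: [0.4266, -0.009, 0.2006]
orientation: [0.149, -3.137, -0.0]
force: [0.9, -0.1, 0.4]
opening: 0.0554
gripper_force: 0.0
```

>>> carry_out([
  {"hand": 15, "x": 0, "y": 0, "z": 0, "ax": 0, "ay": 0, "az": 0},
  {"hand": 15, "x": 0, "y": 0, "z": 0, "ax": 0, "ay": 0, "az": 0},
  {"hand": 15, "x": 0, "y": 0, "z": 0, "ax": 0, "ay": 0, "az": 0},
  {"hand": 15, "x": 0, "y": 0, "z": 0, "ax": 0, "ay": 0, "az": 0},
  {"hand": 15, "x": 0, "y": 0, "z": 0, "ax": 0, "ay": 0, "az": 0},
  {"hand": 15, "x": 0, "y": 0, "z": 0, "ax": 0, "ay": 0, "az": 0},
])

```text
t: 8.2
tool_pos: [0.4267, -0.009, 0.2006]
orientation: [-0.15, 3.138, -0.0]
force: [-1.6, -0.3, 3.9]
opening: 0.0222
gripper_force: 15.0
```

Run:
```python
from h import *
s=read_state();print(pose()[0],s["opening"],s["gripper_force"]); plan(.4927,.3005,.17,.095)
```

```text
[ 0.42671595 -0.0089675   0.20058715] 0.022150078899398313 15.004759500880027
xyz [-0.0952  0.3018 -0.1364] a [-0.  0.  0.] toolz [ 0.  0. -1.]
```

>>> carry_out([
  {"hand": 15, "x": 0, "y": 0, "z": -0.05, "ax": 0, "ay": 0, "az": 0},
  {"hand": 15, "x": 0, "y": 0, "z": -0.1, "ax": 0, "ay": 0, "az": 0},
  {"hand": 15, "x": -0.015, "y": 0.05, "z": -0.1, "ax": 0, "ay": 0, "az": 0},
  {"hand": 15, "x": -0.035, "y": 0.11, "z": -0.1, "ax": 0, "ay": 0, "az": 0},
  {"hand": 15, "x": -0.055, "y": 0.17, "z": -0.1, "ax": 0, "ay": 0, "az": 0},
  {"hand": 15, "x": -0.075, "y": 0.23, "z": -0.1, "ax": 0, "ay": 0, "az": 0},
  {"hand": 15, "x": -0.09, "y": 0.28, "z": -0.1, "ax": 0, "ay": 0, "az": 0},
  {"hand": 15, "x": -0.095, "y": 0.302, "z": -0.1, "ax": 0, "ay": 0, "az": 0},
])

```text
t: 9.2
tool_pos: [0.4922, 0.3035, 0.2996]
orientation: [0.153, -3.137, -0.0]
force: [0.3, -0.5, -0.4]
opening: 0.0224
gripper_force: 15.0
```

>>> carry_out([
  {"hand": 15, "x": 0, "y": 0, "z": 0, "ax": 0, "ay": 0, "az": 0},
  {"hand": 15, "x": 0, "y": 0, "z": 0, "ax": 0, "ay": 0, "az": 0},
  {"hand": 15, "x": 0, "y": 0, "z": 0, "ax": 0, "ay": 0, "az": 0},
])

```text
t: 9.57
tool_pos: [0.4924, 0.2996, 0.3001]
orientation: [0.148, -3.138, 0.001]
force: [-0.0, -0.4, -0.4]
opening: 0.0224
gripper_force: 15.0
```

Run:
```python
from h import *
s=read_state();print(pose()[0],s["opening"],s["gripper_force"]); plan(.4927,.3005,.039,.095)
look("w2","wrist")
```

```text
[0.49241079 0.29961471 0.30014316] 0.022389779304910543 14.998723036478623
xyz [-0.0004  0.0009  0.0941] a [-0.    -0.    -0.001] toolz [ 0.  0. -1.]
```

View pics/w2.png

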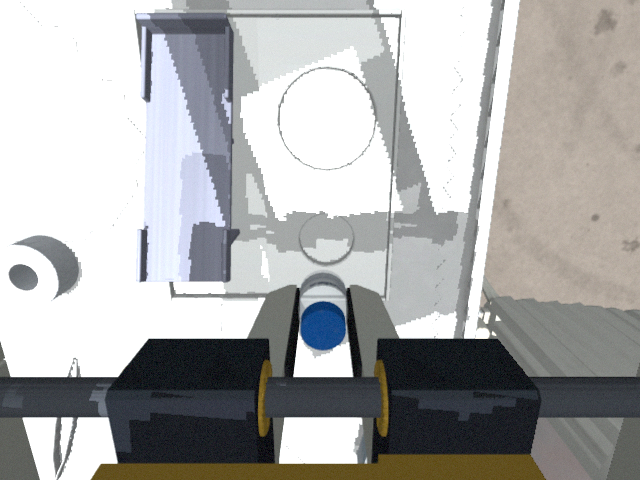

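The vial is held; the small well is at (327,238), the large one at (327,118).

Run:
```python
from h import *
p=dict(np.load("w2.npz")); p={k:(float(v) if v.ndim==0 else v) for k,v in p.items()}
print(ray(p,327,238,.012),ray(p,327,118,.012),"roll",ray(p,27,274,.025)); 
print("rest top",ray(p,142,281,.06),ray(p,227,281,.06),"bottom",ray(p,138,16,.026),ray(p,231,16,.026))
```

```text
[0.49185164 0.30175888 0.012     ] [0.40883793 0.29370905 0.012     ] roll [0.5347018  0.09036872 0.025     ]
rest top [0.51562623 0.18839109 0.06      ] [0.51069963 0.24084954 0.06      ] bottom [0.36255079 0.17793801 0.026     ] [0.35748458 0.23214398 0.026     ]
```

>>> carry_out([
  {"hand": 15, "x": 0, "y": 0.0015, "z": 0.045, "ax": 0, "ay": 0, "az": 0},
  {"hand": 15, "x": 0, "y": 0.0015, "z": 0.075, "ax": 0, "ay": 0, "az": 0},
  {"hand": 15, "x": 0, "y": 0.0015, "z": 0.088, "ax": 0, "ay": 0, "az": 0},
  {"hand": 15, "x": 0, "y": 0.0015, "z": 0.094, "ax": 0, "ay": 0, "az": 0},
  {"hand": 15, "x": 0, "y": 0.0015, "z": 0.094, "ax": 0, "ay": 0, "az": 0},
  {"hand": 15, "x": 0, "y": 0.0015, "z": 0.094, "ax": 0, "ay": 0, "az": 0},
  {"hand": 40, "x": 0, "y": 0.0015, "z": 0.094, "ax": 0, "ay": 0, "az": 0},
  {"hand": 40, "x": 0, "y": 0.0015, "z": 0.094, "ax": 0, "ay": 0, "az": 0},
])

```text
t: 10.62
tool_pos: [0.4924, 0.3023, 0.2068]
orientation: [-0.15, 3.137, 0.001]
force: [-0.6, -0.8, 0.8]
opening: 0.0359
gripper_force: 0.0
```

>>> carry_out([
  {"hand": 40, "x": 0, "y": 0, "z": 0, "ax": 0, "ay": 0, "az": 0},
  {"hand": 40, "x": 0, "y": 0, "z": -0.05, "ax": 0, "ay": 0, "az": 0},
  {"hand": 40, "x": 0, "y": 0, "z": -0.1, "ax": 0, "ay": 0, "az": 0},
  {"hand": 90, "x": 0, "y": 0, "z": -0.1, "ax": 0, "ay": 0, "az": 0},
  {"hand": 90, "x": 0, "y": 0, "z": -0.1, "ax": 0, "ay": 0, "az": 0},
])

```text
t: 11.25
tool_pos: [0.4921, 0.3021, 0.306]
orientation: [0.149, -3.138, 0.0]
force: [-1.1, 0.1, -1.1]
opening: 0.0528
gripper_force: 0.0
```

Run:
```python
from h import *
print(pose()[0],read_state()["opening"]); plan(.534,.088,.12,.095);plan(.534,.088,.0285,.095)
im,_,_=look("s1","side",(350,240,560,400))
```

```text
[0.49209722 0.30213858 0.30596165] 0.05277401258384401
xyz [-0.0214 -0.2172  0.019 ] a [-0. -0.  0.] toolz [ 0.  0. -1.]
xyz [-0.0214 -0.2171  0.1105] a [-0. -0.  0.] toolz [ 0.  0. -1.]
```

View pics/s1.png

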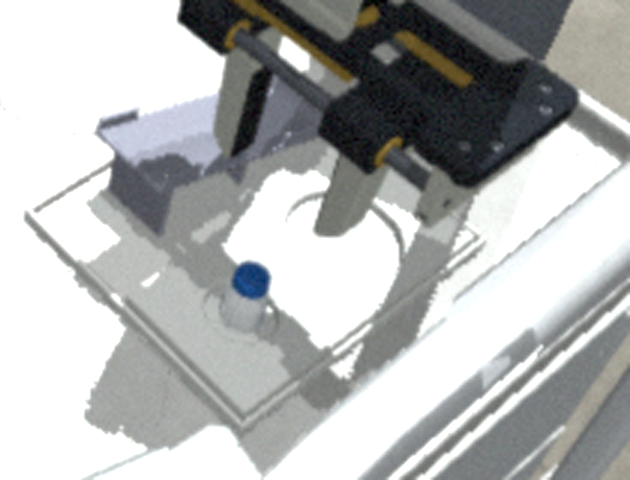

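The vial stands in its well. On to the roll.

>>> carry_out([
  {"hand": 90, "x": -0.005, "y": -0.06, "z": 0, "ax": 0, "ay": 0, "az": 0},
  {"hand": 90, "x": -0.012, "y": -0.12, "z": 0, "ax": 0, "ay": 0, "az": 0},
  {"hand": 90, "x": -0.018, "y": -0.18, "z": 0, "ax": 0, "ay": 0, "az": 0},
  {"hand": 85, "x": -0.021, "y": -0.217, "z": 0, "ax": 0, "ay": 0, "az": 0},
  {"hand": 85, "x": -0.021, "y": -0.217, "z": 0.02, "ax": 0, "ay": 0, "az": 0},
  {"hand": 85, "x": -0.021, "y": -0.217, "z": 0.07, "ax": 0, "ay": 0, "az": 0},
  {"hand": 85, "x": -0.021, "y": -0.217, "z": 0.11, "ax": 0, "ay": 0, "az": 0},
  {"hand": 85, "x": -0.021, "y": -0.217, "z": 0.11, "ax": 0, "ay": 0, "az": 0},
], newtons=20)

```text
t: 12.3
tool_pos: [0.5305, 0.0879, 0.1909]
orientation: [0.149, -3.127, 0.0]
force: [-0.2, -0.0, 0.2]
opening: 0.0789
gripper_force: 0.0
```

>>> carry_out([
  {"hand": 45, "x": 0, "y": 0, "z": 0, "ax": 0, "ay": 0, "az": 0},
  {"hand": 45, "x": 0, "y": 0, "z": 0, "ax": 0, "ay": 0, "az": 0},
  {"hand": 45, "x": 0, "y": 0, "z": 0, "ax": 0, "ay": 0, "az": 0},
  {"hand": 45, "x": 0, "y": 0, "z": 0, "ax": 0, "ay": 0, "az": 0},
  {"hand": 45, "x": 0, "y": 0, "z": 0, "ax": 0, "ay": 0, "az": 0},
  {"hand": 45, "x": 0, "y": 0, "z": 0, "ax": 0, "ay": 0, "az": 0},
])

```text
t: 13.05
tool_pos: [0.5344, 0.0882, 0.1976]
orientation: [-0.15, 3.136, -0.0]
force: [-1.1, -0.5, 6.9]
opening: 0.0482
gripper_force: 20.0
```

Run:
```python
from h import *
s=read_state();print(pose()[0],s["opening"],s["gripper_force"]); plan(.409,.293,.14,.095)
```

```text
[0.53442348 0.08822755 0.19757508] 0.04817677099741542 20.018296358412044
xyz [ 0.1051  0.2158 -0.1097] a [-0.     0.002  0.   ] toolz [ 0.  0. -1.]
```

>>> carry_out([
  {"hand": 45, "x": 0, "y": 0, "z": -0.05, "ax": 0, "ay": 0, "az": 0},
  {"hand": 45, "x": 0, "y": 0, "z": -0.11, "ax": 0, "ay": 0, "az": 0},
  {"hand": 45, "x": 0.025, "y": 0.05, "z": -0.11, "ax": 0, "ay": 0, "az": 0},
  {"hand": 45, "x": 0.05, "y": 0.1, "z": -0.11, "ax": 0, "ay": 0, "az": 0},
  {"hand": 45, "x": 0.075, "y": 0.15, "z": -0.11, "ax": 0, "ay": 0, "az": 0},
  {"hand": 45, "x": 0.1, "y": 0.2, "z": -0.11, "ax": 0, "ay": 0, "az": 0},
  {"hand": 45, "x": 0.105, "y": 0.216, "z": -0.11, "ax": 0, "ay": 0, "az": 0},
  {"hand": 45, "x": 0.105, "y": 0.216, "z": -0.11, "ax": 0, "ay": 0, "az": 0},
])

```text
t: 14.05
tool_pos: [0.4085, 0.2938, 0.3063]
orientation: [-0.153, 3.138, -0.0]
force: [0.7, 0.7, 0.1]
opening: 0.0486
gripper_force: 20.0
```

>>> carry_out([
  {"hand": 45, "x": 0, "y": 0, "z": 0, "ax": 0, "ay": 0, "az": 0},
  {"hand": 45, "x": 0, "y": 0, "z": 0, "ax": 0, "ay": 0, "az": 0},
  {"hand": 45, "x": 0, "y": 0, "z": 0, "ax": 0, "ay": 0, "az": 0},
])

```text
t: 14.42
tool_pos: [0.4093, 0.2924, 0.3062]
orientation: [0.147, -3.138, 0.0]
force: [0.3, 0.6, -0.5]
opening: 0.0481
gripper_force: 20.0
```

Run:
```python
from h import *
s=read_state();print(pose()[0],s["opening"],s["gripper_force"]); plan(.409,.293,.036,.095)
look("w3","wrist")
```

```text
[0.4093059  0.29239839 0.30620014] 0.04809645088258713 19.998887590163577
xyz [0.0002 0.0006 0.1032] a [-0.    -0.    -0.001] toolz [ 0.  0. -1.]
```

View pics/w3.png

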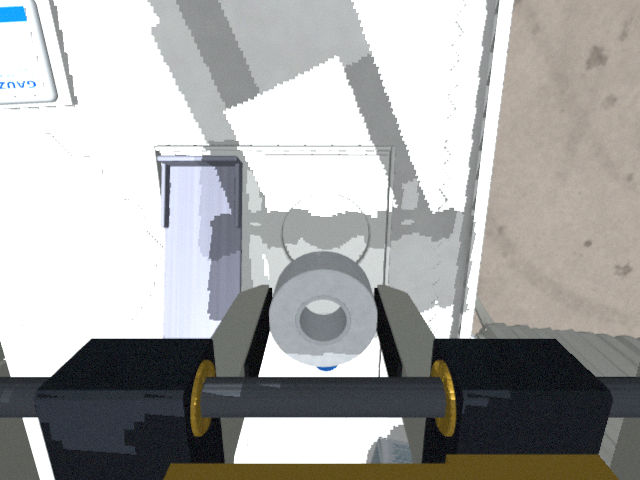

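The roll is held level, with the large well at (326,233) below it.

>>> carry_out([
  {"hand": 45, "x": 0, "y": 0.0005, "z": 0.05, "ax": 0, "ay": 0, "az": 0},
  {"hand": 45, "x": 0, "y": 0.0005, "z": 0.085, "ax": 0, "ay": 0, "az": 0},
  {"hand": 45, "x": 0, "y": 0.0005, "z": 0.098, "ax": 0, "ay": 0, "az": 0},
  {"hand": 45, "x": 0, "y": 0.0005, "z": 0.1032, "ax": 0, "ay": 0, "az": 0},
  {"hand": 45, "x": 0, "y": 0.0005, "z": 0.1032, "ax": 0, "ay": 0, "az": 0},
  {"hand": 45, "x": 0, "y": 0.0005, "z": 0.1032, "ax": 0, "ay": 0, "az": 0},
  {"hand": 68, "x": 0, "y": 0.0005, "z": 0.1032, "ax": 0, "ay": 0, "az": 0},
  {"hand": 68, "x": 0, "y": 0.0005, "z": 0.1032, "ax": 0, "ay": 0, "az": 0},
])

```text
t: 15.48
tool_pos: [0.4089, 0.2939, 0.2036]
orientation: [-0.15, 3.137, 0.001]
force: [-0.0, 0.1, 0.7]
opening: 0.0618
gripper_force: 0.0
```

>>> carry_out([
  {"hand": 68, "x": 0, "y": 0, "z": 0, "ax": 0, "ay": 0, "az": 0},
  {"hand": 68, "x": 0, "y": 0, "z": -0.06, "ax": 0, "ay": 0, "az": 0},
  {"hand": 68, "x": 0, "y": 0, "z": -0.12, "ax": 0, "ay": 0, "az": 0},
  {"hand": 45, "x": 0, "y": 0, "z": -0.18, "ax": 0, "ay": 0, "az": 0},
  {"hand": 45, "x": 0, "y": 0, "z": -0.19, "ax": 0, "ay": 0, "az": 0},
  {"hand": 45, "x": 0, "y": 0, "z": -0.19, "ax": 0, "ay": 0, "az": 0},
])

```text
t: 16.23
tool_pos: [0.4088, 0.2938, 0.3935]
orientation: [-0.149, 3.137, 0.001]
force: [0.3, 0.7, -0.3]
opening: 0.0424
gripper_force: 0.0
```

Run:
```python
from h import *
s=read_state();print(pose()[0],s["opening"],s["q"].round(2)); plan(.60,.02,.23,.0)
```

```text
[0.40878434 0.29379959 0.39353443] 0.04242283005198464 [ 0.52 -0.13  1.77 -0.    1.5  -1.14]
xyz [-0.1643 -0.2907 -0.0034] a [0.001 0.001 0.095] toolz [ 0.  0. -1.]
```

>>> carry_out([
  {"hand": 45, "x": -0.05, "y": -0.03, "z": 0, "ax": 0, "ay": 0, "az": 0.05},
  {"hand": 45, "x": -0.1, "y": -0.065, "z": 0, "ax": 0, "ay": 0, "az": 0.095},
  {"hand": 45, "x": -0.14, "y": -0.11, "z": 0, "ax": 0, "ay": 0, "az": 0.095},
  {"hand": 45, "x": -0.18, "y": -0.155, "z": 0, "ax": 0, "ay": 0, "az": 0.095},
  {"hand": 45, "x": -0.22, "y": -0.2, "z": 0, "ax": 0, "ay": 0, "az": 0.095},
  {"hand": 45, "x": -0.26, "y": -0.245, "z": 0, "ax": 0, "ay": 0, "az": 0.095},
  {"hand": 45, "x": -0.264, "y": -0.28, "z": 0, "ax": 0, "ay": 0, "az": 0.095},
  {"hand": 45, "x": -0.264, "y": -0.28, "z": 0, "ax": 0, "ay": 0, "az": 0.095},
])

```text
t: 17.23
tool_pos: [0.6982, 0.0371, 0.3886]
orientation: [-0.006, -3.136, 0.001]
force: [-0.1, 0.2, 0.2]
opening: 0.042
gripper_force: 0.0
```

>>> carry_out([
  {"hand": 45, "x": 0, "y": 0, "z": 0, "ax": 0, "ay": 0, "az": 0},
  {"hand": 45, "x": 0, "y": 0, "z": 0, "ax": 0, "ay": 0, "az": 0},
  {"hand": 45, "x": 0, "y": 0, "z": 0, "ax": 0, "ay": 0, "az": 0},
])

```text
t: 17.6
tool_pos: [0.6978, 0.0413, 0.3932]
orientation: [-0.003, 3.141, 0.0]
force: [0.4, 0.7, 0.5]
opening: 0.0413
gripper_force: 0.0
```

Run:
```python
from h import *
print(pose()[0])
look("w4","wrist")
```

```text
[0.69776959 0.04131465 0.39319485]
```

View pics/w4.png

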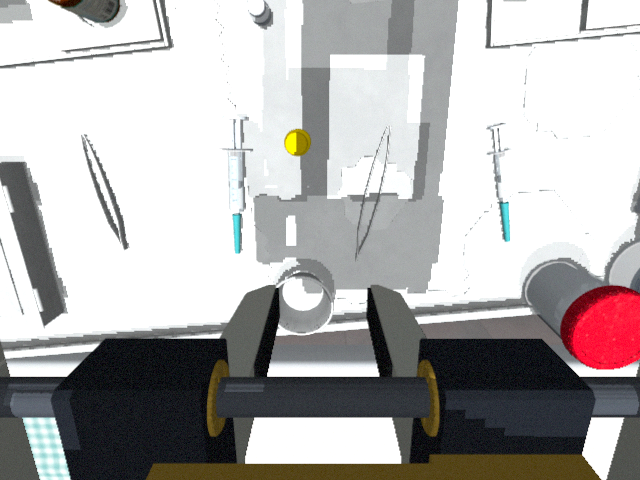

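The large syringe runs plate (238,119) to cap tip (238,251), the long forceps (388,127) to (356,259), and the yellow vial is at (297,142).

Run:
```python
from h import *
p=dict(np.load("w4.npz")); p={k:(float(v) if v.ndim==0 else v) for k,v in p.items()}
for n,a,b,z in(("sy",(238,119),(238,251),.008),("fo",(388,127),(356,259),.006)):
    A,B=ray(p,*a,z),ray(p,*b,z); yaw=np.arctan2(*(B-A)[1::-1]); m=(A+B)/2
    print(n,A.round(4),B.round(4),"mid",m.round(4),"len",np.linalg.norm(A-B).round(4),"yaw",yaw.round(3))
    g=m+ (np.array([np.cos(yaw),np.sin(yaw),0])*.002)
    plan(g[0],g[1],.0235 if n=="sy" else .0225,yaw)
print("barrel mid",ray(p,236.5,181,.008),"yellow",ray(p,297,142,.04))
```

```text
sy [ 0.6148 -0.0363  0.008 ] [ 0.7414 -0.0445  0.008 ] mid [ 0.6781 -0.0404  0.008 ] len 0.1268 yaw -0.065
xyz [ 0.018  -0.0816  0.2028] a [0.    0.    0.066] toolz [ 0.  0. -1.]
fo [0.6217 0.1003 0.006 ] [0.7505 0.0745 0.006 ] mid [0.6861 0.0874 0.006 ] len 0.1314 yaw -0.198
xyz [0.0098 0.0459 0.2038] a [0.  0.  0.2] toolz [ 0.  0. -1.]
barrel mid [ 0.67102643 -0.04133066  0.008     ] yellow [0.63325046 0.0188919  0.04      ]
```

>>> carry_out([
  {"hand": 52, "x": 0.009, "y": -0.041, "z": 0.02, "ax": 0, "ay": 0, "az": 0.066},
  {"hand": 52, "x": 0.018, "y": -0.081, "z": 0.04, "ax": 0, "ay": 0, "az": 0.066},
  {"hand": 52, "x": 0.018, "y": -0.081, "z": 0.1, "ax": 0, "ay": 0, "az": 0.066},
  {"hand": 52, "x": 0.018, "y": -0.081, "z": 0.15, "ax": 0, "ay": 0, "az": 0.066},
  {"hand": 52, "x": 0.018, "y": -0.081, "z": 0.18, "ax": 0, "ay": 0, "az": 0.066},
  {"hand": 52, "x": 0.018, "y": -0.081, "z": 0.18, "ax": 0, "ay": 0, "az": 0.066},
  {"hand": 52, "x": 0.018, "y": -0.081, "z": 0.18, "ax": 0, "ay": 0, "az": 0.066},
], newtons=12)

```text
t: 18.52
tool_pos: [0.6809, -0.0407, 0.2151]
orientation: [0.103, 3.138, -0.0]
force: [0.6, -0.2, 0.1]
opening: 0.0479
gripper_force: 0.0
```

Run:
```python
from h import *
print(pose()[0]); plan(.679,-.0400,.0225,-.065)
look("w5","wrist")
```

```text
[ 0.68087335 -0.04068691  0.21507323]
xyz [0.002  0.0006 0.0256] a [-0.     0.002 -0.   ] toolz [ 0.  0. -1.]
```

View pics/w5.png

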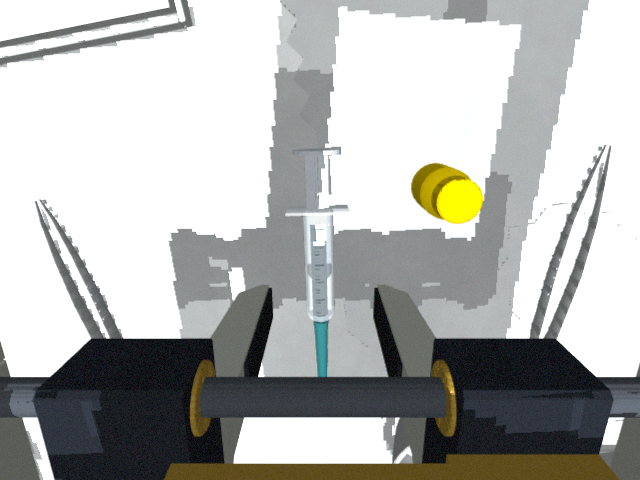

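The syringe is centred between the fingers: flange at row 212, barrel end at row 318, thumb plate at row 151.

Run:
```python
from h import *
p=dict(np.load("w5.npz")); p={k:(float(v) if v.ndim==0 else v) for k,v in p.items()}
print("plate",ray(p,318,151,.014),"flange",ray(p,317,212,.014),"barrel end",ray(p,320,318,.008))
```

```text
plate [ 0.61250476 -0.03906902  0.014     ] flange [ 0.64108212 -0.04154499  0.014     ] barrel end [ 0.70151637 -0.04426355  0.008     ]
```

>>> carry_out([
  {"hand": 52, "x": 0.002, "y": -0.002, "z": 0.015, "ax": 0, "ay": 0, "az": 0},
  {"hand": 52, "x": 0.002, "y": -0.002, "z": 0.0255, "ax": 0, "ay": 0, "az": 0},
  {"hand": 52, "x": 0.002, "y": -0.002, "z": 0.0255, "ax": 0, "ay": 0, "az": 0},
  {"hand": 8, "x": 0.002, "y": -0.002, "z": 0.0255, "ax": 0, "ay": 0, "az": 0},
  {"hand": 8, "x": 0.002, "y": -0.002, "z": 0.0255, "ax": 0, "ay": 0, "az": 0},
  {"hand": 8, "x": 0.002, "y": -0.002, "z": 0.0255, "ax": 0, "ay": 0, "az": 0},
  {"hand": 8, "x": 0.002, "y": -0.002, "z": 0.0255, "ax": 0, "ay": 0, "az": 0},
  {"hand": 8, "x": 0.002, "y": -0.002, "z": 0.0255, "ax": 0, "ay": 0, "az": 0},
])

```text
t: 19.58
tool_pos: [0.678, -0.0428, 0.1875]
orientation: [-0.103, -3.14, -0.0]
force: [-0.2, 0.2, 0.4]
opening: 0.0145
gripper_force: 12.0
```

>>> carry_out([
  {"hand": 8, "x": 0, "y": 0, "z": 0, "ax": 0, "ay": 0, "az": 0},
  {"hand": 8, "x": 0, "y": 0, "z": -0.05, "ax": 0, "ay": 0, "az": 0},
  {"hand": 8, "x": 0, "y": 0, "z": -0.11, "ax": 0, "ay": 0, "az": 0},
  {"hand": 8, "x": 0, "y": 0, "z": -0.15, "ax": 0, "ay": 0, "az": 0},
  {"hand": 8, "x": 0, "y": 0, "z": -0.15, "ax": 0, "ay": 0, "az": 0},
])

```text
t: 20.2
tool_pos: [0.6794, -0.043, 0.3435]
orientation: [0.103, 3.131, -0.002]
force: [-0.1, -0.6, -0.5]
opening: 0.0148
gripper_force: 12.0
```

Run:
```python
from h import *
s=read_state();print(pose()[0],s["opening"],s["gripper_force"])
c=np.array([.4464,.2592]);y=.095;M=np.array([[np.cos(y),-np.sin(y)],[np.sin(y),np.cos(y)]])
g=c+M@np.array([-.024+.008,-.050]); print("goal xy",g)
# hover: tilted 20deg
plan(g[0],g[1],.2,y,np.deg2rad(20))
```

```text
[ 0.67939854 -0.04297006  0.34350204] 0.01482459039899506 11.97764127748087
goal xy [0.435215   0.20790774]
xyz [ 0.3164  0.2251 -0.0165] a [-0.029 -0.339 -0.159] toolz [ 0.34  0.03 -0.94]
```

```bash
cat >> h.py <<'E'
def tp(c,y,a,b): return np.array(c)+np.array([[np.cos(y),-np.sin(y)],[np.sin(y),np.cos(y)]])@np.array([a,b])
INJ=((.4464,.2592),.095); DRE=((.4625,-.1872),.1)
E
python3 - <<'E'
from h import *
g=tp(*INJ,-.0435,-.05); plan(*g,.113,INJ[1],np.deg2rad(20))
E
```

```text
xyz [0.3443 0.2208 0.0703] a [-0.029 -0.339 -0.159] toolz [ 0.34  0.03 -0.94]
```

>>> carry_out([
  {"hand": 8, "x": 0.05, "y": 0.03, "z": 0, "ax": 0, "ay": 0, "az": -0.08},
  {"hand": 8, "x": 0.1, "y": 0.06, "z": 0, "ax": 0, "ay": 0, "az": -0.159},
  {"hand": 8, "x": 0.15, "y": 0.095, "z": 0, "ax": -0.01, "ay": -0.1, "az": -0.159},
  {"hand": 8, "x": 0.2, "y": 0.13, "z": 0, "ax": -0.015, "ay": -0.2, "az": -0.159},
  {"hand": 8, "x": 0.25, "y": 0.16, "z": 0, "ax": -0.029, "ay": -0.339, "az": -0.159},
  {"hand": 8, "x": 0.3, "y": 0.19, "z": 0, "ax": -0.029, "ay": -0.339, "az": -0.159},
  {"hand": 8, "x": 0.344, "y": 0.221, "z": 0.03, "ax": -0.029, "ay": -0.339, "az": -0.159},
  {"hand": 8, "x": 0.344, "y": 0.221, "z": 0.06, "ax": -0.029, "ay": -0.339, "az": -0.159},
])

```text
t: 21.2
tool_pos: [0.3465, 0.2024, 0.276]
orientation: [-0.14, 2.799, 0.027]
force: [1.2, 0.3, -1.0]
opening: 0.0142
gripper_force: 12.0
```

>>> carry_out([
  {"hand": 8, "x": 0, "y": 0, "z": 0, "ax": 0, "ay": 0, "az": 0},
  {"hand": 8, "x": 0, "y": 0, "z": 0, "ax": 0, "ay": 0, "az": 0},
  {"hand": 8, "x": 0, "y": 0, "z": 0, "ax": 0, "ay": 0, "az": 0},
])

```text
t: 21.58
tool_pos: [0.3502, 0.2001, 0.2789]
orientation: [-0.13, 2.797, 0.026]
force: [0.6, 0.3, 0.3]
opening: 0.0145
gripper_force: 12.0
```

Run:
```python
from h import *
s=read_state();p,r=pose();print(p,s["opening"],s["gripper_force"],"grasp",p+r.apply([0,0,.167]))
g=tp(*INJ,-.023,-.05); print(g);plan(*g,.0564,INJ[1],np.deg2rad(20))
look("w6","wrist")
```

```text
[0.35024886 0.20008795 0.27892631] 0.014505352587431214 11.977585488930345 grasp [0.40591031 0.20566793 0.12157427]
[0.42824657 0.20724374]
xyz [ 0.002  -0.0004  0.0689] a [ 0.002 -0.007 -0.002] toolz [ 0.34  0.03 -0.94]
```

View pics/w6.png

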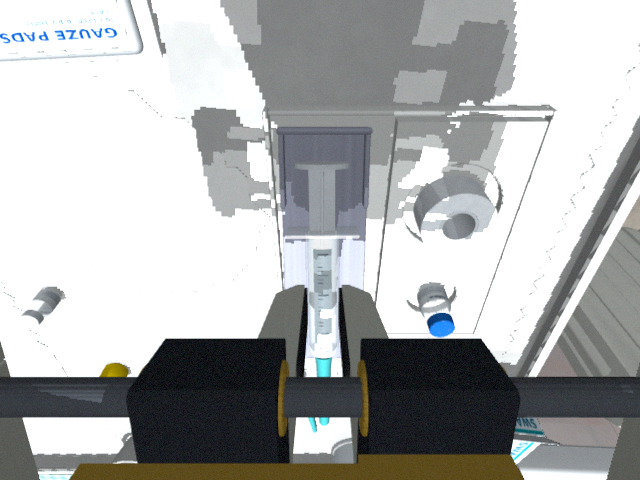

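The syringe is lined up over the rest; the roll and the vial sit in their wells.

>>> carry_out([
  {"hand": 8, "x": 0.002, "y": 0, "z": 0.03, "ax": 0, "ay": -0.007, "az": 0},
  {"hand": 8, "x": 0.002, "y": 0, "z": 0.05, "ax": 0, "ay": -0.007, "az": 0},
  {"hand": 8, "x": 0.002, "y": 0, "z": 0.06, "ax": 0, "ay": -0.007, "az": 0},
  {"hand": 8, "x": 0.002, "y": 0, "z": 0.065, "ax": 0, "ay": -0.007, "az": 0},
  {"hand": 8, "x": 0.002, "y": 0, "z": 0.068, "ax": 0, "ay": -0.007, "az": 0},
  {"hand": 8, "x": 0.002, "y": 0, "z": 0.068, "ax": 0, "ay": -0.007, "az": 0},
])

```text
t: 22.38
tool_pos: [0.3701, 0.2025, 0.2132]
orientation: [-0.132, 2.791, 0.026]
force: [-0.6, -0.6, -0.3]
opening: 0.0147
gripper_force: 12.0
```

Run:
```python
from h import *
s=read_state();p,r=pose();print(p,s["opening"],s["force"],"grasp",p+r.apply([0,0,.167]))
g=tp(*INJ,-.023,-.05); plan(*g,.0564,INJ[1],np.deg2rad(20))
```

```text
[0.37013315 0.20251094 0.21319859] 0.014694179095142574 [-0.62449999 -0.58102133 -0.29298584] grasp [0.42670889 0.20819708 0.05617677]
xyz [-0.0012 -0.0008  0.0003] a [ 0.002 -0.002 -0.001] toolz [ 0.34  0.03 -0.94]
```

>>> carry_out([
  {"hand": 34, "x": 0, "y": 0, "z": 0, "ax": 0, "ay": 0, "az": 0},
  {"hand": 34, "x": 0, "y": 0, "z": 0, "ax": 0, "ay": 0, "az": 0},
  {"hand": 34, "x": 0, "y": 0, "z": 0, "ax": 0, "ay": 0, "az": 0},
  {"hand": 34, "x": 0, "y": 0, "z": 0, "ax": 0, "ay": 0, "az": 0},
  {"hand": 34, "x": 0, "y": 0, "z": 0, "ax": 0, "ay": 0, "az": 0},
  {"hand": 34, "x": 0, "y": 0, "z": -0.04, "ax": 0, "ay": 0, "az": 0},
  {"hand": 34, "x": 0, "y": 0, "z": -0.1, "ax": 0, "ay": 0, "az": 0},
  {"hand": 50, "x": 0, "y": 0, "z": -0.15, "ax": 0, "ay": 0, "az": 0},
])

```text
t: 23.38
tool_pos: [0.3184, 0.1972, 0.3557]
orientation: [-0.132, 2.791, 0.026]
force: [0.5, 0.6, -0.5]
opening: 0.0379
gripper_force: 0.0
```

>>> carry_out([
  {"hand": 50, "x": 0, "y": 0, "z": 0, "ax": 0, "ay": 0, "az": 0},
  {"hand": 50, "x": 0, "y": 0, "z": 0, "ax": 0, "ay": 0, "az": 0},
])

```text
t: 23.62
tool_pos: [0.3191, 0.1973, 0.3534]
orientation: [-0.133, 2.792, 0.026]
force: [0.7, -0.9, 0.5]
opening: 0.0467
gripper_force: 0.0
```

Run:
```python
from h import *
print(pose()[0]); plan(.686,.087,.18,-.198)
look("w7","wrist")
```

```text
[0.31911597 0.197348   0.35343322]
xyz [-0.3315 -0.1447  0.1264] a [0.053 0.344 0.29 ] toolz [ 0.  0. -1.]
```

View pics/w7.png

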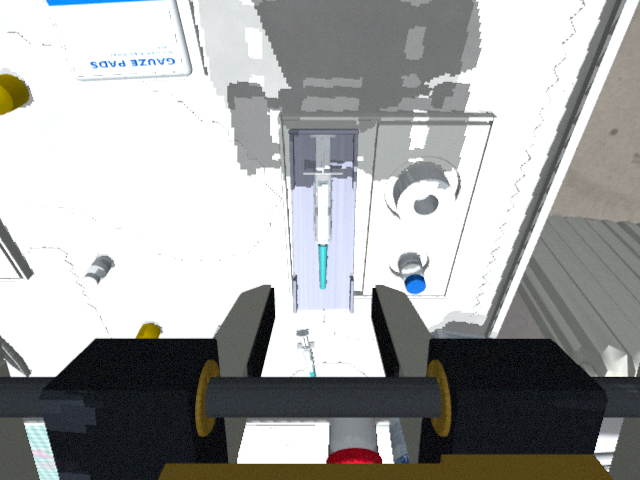

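The syringe has slid down against the stop with its cap up the slope. Now the forceps.

>>> carry_out([
  {"hand": 50, "x": -0.05, "y": -0.022, "z": 0.0, "ax": 0.01, "ay": 0.1, "az": 0.08},
  {"hand": 50, "x": -0.1, "y": -0.044, "z": 0.02, "ax": 0.02, "ay": 0.2, "az": 0.16},
  {"hand": 50, "x": -0.15, "y": -0.066, "z": 0.04, "ax": 0.04, "ay": 0.3, "az": 0.24},
  {"hand": 50, "x": -0.2, "y": -0.088, "z": 0.06, "ax": 0.053, "ay": 0.344, "az": 0.29},
  {"hand": 50, "x": -0.25, "y": -0.11, "z": 0.08, "ax": 0.053, "ay": 0.344, "az": 0.29},
  {"hand": 50, "x": -0.3, "y": -0.13, "z": 0.11, "ax": 0.053, "ay": 0.344, "az": 0.29},
  {"hand": 50, "x": -0.331, "y": -0.145, "z": 0.126, "ax": 0.053, "ay": 0.344, "az": 0.29},
  {"hand": 50, "x": -0.331, "y": -0.145, "z": 0.126, "ax": 0.053, "ay": 0.344, "az": 0.29},
])

```text
t: 24.68
tool_pos: [0.6865, 0.0849, 0.3418]
orientation: [-0.314, -3.119, 0.003]
force: [0.3, 1.3, -0.5]
opening: 0.0463
gripper_force: 0.0
```

>>> carry_out([
  {"hand": 50, "x": 0, "y": 0, "z": 0.06, "ax": 0, "ay": 0, "az": 0},
  {"hand": 50, "x": 0, "y": 0, "z": 0.12, "ax": 0, "ay": 0, "az": 0},
  {"hand": 50, "x": 0, "y": 0, "z": 0.125, "ax": 0, "ay": 0, "az": 0},
  {"hand": 50, "x": 0, "y": 0, "z": 0.125, "ax": 0, "ay": 0, "az": 0},
])

```text
t: 25.18
tool_pos: [0.6854, 0.0868, 0.2236]
orientation: [-0.311, -3.126, 0.001]
force: [0.8, -0.1, 0.6]
opening: 0.0465
gripper_force: 0.0
```

Run:
```python
from h import *
print(pose()[0]); plan(.686,.087,.0215,-.198)
look("w8","wrist")
```

```text
[0.68535624 0.08682951 0.22358991]
xyz [-0.0006  0.0003  0.0351] a [-0.  0. -0.] toolz [ 0.  0. -1.]
```

View pics/w8.png

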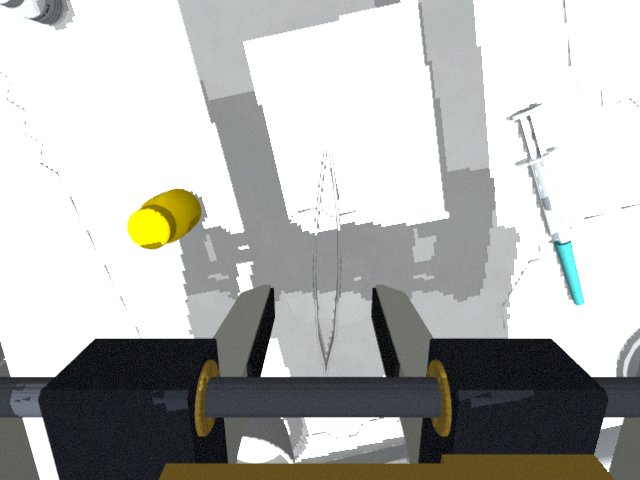

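The forceps run from (327,152) to (326,372), centred between the fingers.

Run:
```python
from h import *
p=dict(np.load("w8.npz")); p={k:(float(v) if v.ndim==0 else v) for k,v in p.items()}
A,B=ray(p,327,152,.006),ray(p,326,371,.006); m=(A+B)/2; y=np.arctan2(*(B-A)[1::-1]); print(A,B,m,np.linalg.norm(A-B),y)
plan(m[0],m[1],.0205,y)
```

```text
[0.61995722 0.10149939 0.006     ] [0.74621289 0.07590817 0.006     ] [0.68308505 0.08870378 0.006     ] 0.12882315180085016 -0.19998420166691466
xyz [0.0037 0.0012 0.038 ] a [0.    0.003 0.002] toolz [ 0.  0. -1.]
```

>>> carry_out([
  {"hand": 50, "x": 0.002, "y": 0.001, "z": 0.02, "ax": 0, "ay": 0, "az": 0},
  {"hand": 50, "x": 0.002, "y": 0.001, "z": 0.0355, "ax": 0, "ay": 0, "az": 0},
  {"hand": 50, "x": 0.002, "y": 0.001, "z": 0.0355, "ax": 0, "ay": 0, "az": 0},
  {"hand": 6, "x": 0.002, "y": 0.001, "z": 0.0355, "ax": 0, "ay": 0, "az": 0},
  {"hand": 6, "x": 0.002, "y": 0.001, "z": 0.0355, "ax": 0, "ay": 0, "az": 0},
  {"hand": 6, "x": 0.002, "y": 0.001, "z": 0.0355, "ax": 0, "ay": 0, "az": 0},
  {"hand": 6, "x": 0.002, "y": 0.001, "z": 0.0355, "ax": 0, "ay": 0, "az": 0},
  {"hand": 6, "x": 0.002, "y": 0.001, "z": 0.0355, "ax": 0, "ay": 0, "az": 0},
], newtons=15)

```text
t: 26.22
tool_pos: [0.6837, 0.0879, 0.1871]
orientation: [0.311, 3.126, -0.001]
force: [0.6, 0.8, -0.2]
opening: 0.0141
gripper_force: 15.0
```

>>> carry_out([
  {"hand": 6, "x": 0, "y": 0, "z": 0, "ax": 0, "ay": 0, "az": 0},
  {"hand": 6, "x": 0, "y": 0, "z": -0.05, "ax": 0, "ay": 0, "az": 0},
  {"hand": 6, "x": 0, "y": 0, "z": -0.11, "ax": 0, "ay": 0, "az": 0},
  {"hand": 6, "x": 0, "y": 0, "z": -0.17, "ax": 0, "ay": 0, "az": 0},
  {"hand": 6, "x": 0, "y": 0, "z": -0.18, "ax": 0, "ay": 0, "az": 0},
  {"hand": 6, "x": 0, "y": 0, "z": -0.18, "ax": 0, "ay": 0, "az": 0},
])

```text
t: 26.98
tool_pos: [0.6839, 0.088, 0.3682]
orientation: [0.311, 3.124, -0.0]
force: [-0.7, -0.3, -0.4]
opening: 0.0146
gripper_force: 15.0
```

Run:
```python
from h import *
s=read_state();print(pose()[0],s["opening"],s["gripper_force"])
g=tp(*DRE,-.0435,-.05); print(g); plan(*g,.13,DRE[1],np.deg2rad(20))
```

```text
[0.683926   0.08802169 0.36821032] 0.014641695962003954 14.99733289849246
[ 0.42420899 -0.24129296]
xyz [ 0.2445 -0.3908  0.0807] a [-0.052 -0.344 -0.295] toolz [ 0.34  0.03 -0.94]
```

>>> carry_out([
  {"hand": 6, "x": 0.03, "y": -0.048, "z": 0, "ax": 0, "ay": 0, "az": -0.1},
  {"hand": 6, "x": 0.06, "y": -0.096, "z": 0, "ax": 0, "ay": 0, "az": -0.2},
  {"hand": 6, "x": 0.09, "y": -0.144, "z": 0, "ax": 0, "ay": 0, "az": -0.295},
  {"hand": 6, "x": 0.12, "y": -0.192, "z": 0, "ax": -0.02, "ay": -0.12, "az": -0.295},
  {"hand": 6, "x": 0.15, "y": -0.24, "z": 0, "ax": -0.035, "ay": -0.24, "az": -0.295},
  {"hand": 6, "x": 0.18, "y": -0.288, "z": 0, "ax": -0.052, "ay": -0.344, "az": -0.295},
  {"hand": 6, "x": 0.21, "y": -0.336, "z": 0, "ax": -0.052, "ay": -0.344, "az": -0.295},
  {"hand": 6, "x": 0.2445, "y": -0.391, "z": 0.01, "ax": -0.052, "ay": -0.344, "az": -0.295},
])

```text
t: 27.98
tool_pos: [0.3673, -0.2454, 0.3558]
orientation: [-0.139, 2.793, 0.026]
force: [0.9, -1.6, -0.5]
opening: 0.0147
gripper_force: 15.0
```

>>> carry_out([
  {"hand": 6, "x": 0, "y": 0, "z": 0, "ax": 0, "ay": 0, "az": 0},
  {"hand": 6, "x": 0, "y": 0, "z": 0, "ax": 0, "ay": 0, "az": 0},
  {"hand": 6, "x": 0, "y": 0, "z": 0, "ax": 0, "ay": 0, "az": 0},
])

```text
t: 28.35
tool_pos: [0.3699, -0.2438, 0.357]
orientation: [-0.142, 2.792, 0.027]
force: [0.0, -0.8, -0.1]
opening: 0.014
gripper_force: 15.0
```

Run:
```python
from h import *
s=read_state();p,r=pose();print(p,s["opening"],s["gripper_force"],"grasp",p+r.apply([0,0,.167]))
g=tp(*DRE,-.0415,-.05); plan(*g,.103,DRE[1],np.deg2rad(20))
look("w9","wrist")
```

```text
[ 0.36986089 -0.24378477  0.35695073] 0.014035983092300999 14.997485304629663 grasp [ 0.42616533 -0.23783169  0.1998413 ]
xyz [ 0.0336 -0.0031  0.091 ] a [ 0.002 -0.003  0.001] toolz [ 0.34  0.03 -0.94]
```

View pics/w9.png

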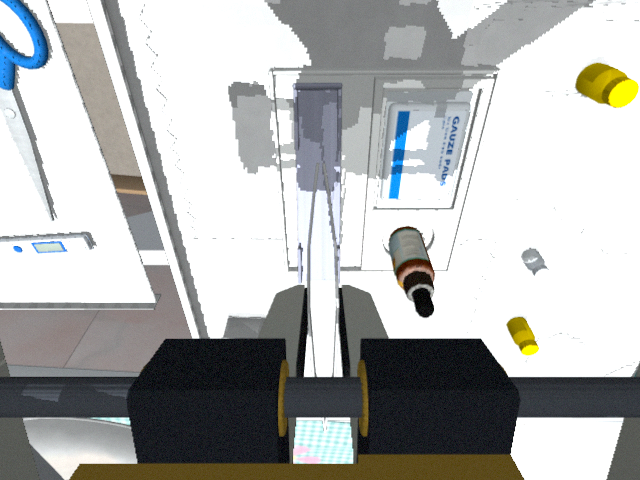

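The forceps are held along the rest axis, with the rest midline at columns 318-320. I check it against my tray pose.

Run:
```python
from h import *
p=dict(np.load("w9.npz")); p={k:(float(v) if v.ndim==0 else v) for k,v in p.items()}
print("stop",ray(p,318,86,.026),"pred",tp(*DRE,-.087,-.05)); print("gap rail ends",ray(p,319.5,248,.058),"pred",tp(*DRE,-.086+.124*.94-.003,-.05))
print("tray corners",[ray(p,*q,.011).round(4) for q in((274,70),(497,75),(446,273),(289,270))],[tp(*DRE,a,b).round(4) for a,b in((-.1,-.086),(-.1,.086),(.1,.086),(.1,-.086))])
```

```text
stop [ 0.37700681 -0.24682083  0.026     ] pred [ 0.38092631 -0.24563572]
gap rail ends [ 0.49785369 -0.23390627  0.058     ] pred [ 0.49491399 -0.2341988 ]
tray corners [array([ 0.3732, -0.2796,  0.011 ]), array([ 0.3601, -0.1162,  0.011 ]), array([ 0.555 , -0.0959,  0.011 ]), array([ 0.5673, -0.2593,  0.011 ])] [array([ 0.3716, -0.2828]), array([ 0.3544, -0.1116]), array([ 0.5534, -0.0916]), array([ 0.5706, -0.2628])]
```

Agrees to within 1–2 mm laterally. I'll go to the near hover.

>>> carry_out([
  {"hand": 6, "x": 0.034, "y": -0.003, "z": 0.04, "ax": 0.002, "ay": -0.003, "az": 0},
  {"hand": 6, "x": 0.034, "y": -0.003, "z": 0.09, "ax": 0.002, "ay": -0.003, "az": 0},
  {"hand": 6, "x": 0.034, "y": -0.003, "z": 0.091, "ax": 0.002, "ay": -0.003, "az": 0},
  {"hand": 6, "x": 0.034, "y": -0.003, "z": 0.091, "ax": 0.002, "ay": -0.003, "az": 0},
  {"hand": 6, "x": 0.034, "y": -0.003, "z": 0.091, "ax": 0.002, "ay": -0.003, "az": 0},
])

```text
t: 29.02
tool_pos: [0.3693, -0.2485, 0.2631]
orientation: [-0.141, 2.786, 0.018]
force: [0.2, 0.1, -0.1]
opening: 0.0146
gripper_force: 15.0
```

Run:
```python
from h import *
g=tp(*DRE,-.0243,-.05); plan(*g,.0555,DRE[1],np.deg2rad(20))
```

```text
xyz [0.0011 0.0019 0.0536] a [-0.005  0.003  0.002] toolz [ 0.34  0.03 -0.94]
```

>>> carry_out([
  {"hand": 6, "x": 0.001, "y": 0.002, "z": 0.025, "ax": -0.005, "ay": 0.003, "az": 0.002},
  {"hand": 6, "x": 0.001, "y": 0.002, "z": 0.042, "ax": -0.005, "ay": 0.003, "az": 0.002},
  {"hand": 6, "x": 0.001, "y": 0.002, "z": 0.05, "ax": -0.005, "ay": 0.003, "az": 0.002},
  {"hand": 6, "x": 0.001, "y": 0.002, "z": 0.0535, "ax": -0.005, "ay": 0.003, "az": 0.002},
  {"hand": 6, "x": 0.001, "y": 0.002, "z": 0.0535, "ax": -0.005, "ay": 0.003, "az": 0.002},
  {"hand": 6, "x": 0.001, "y": 0.002, "z": 0.0535, "ax": -0.005, "ay": 0.003, "az": 0.002},
])

```text
t: 29.78
tool_pos: [0.3857, -0.2446, 0.2107]
orientation: [-0.137, 2.791, 0.028]
force: [-0.2, 0.4, 0.2]
opening: 0.0142
gripper_force: 15.0
```

Run:
```python
from h import *
g=tp(*DRE,-.0243,-.05); plan(*g,.0555,DRE[1],np.deg2rad(20)); print(read_state()["force"])
```

```text
xyz [-0.0013 -0.0005 -0.0014] a [ 0.002 -0.002 -0.002] toolz [ 0.34  0.03 -0.94]
[-0.20867307  0.36486073  0.19331194]
```

>>> carry_out([
  {"hand": 32, "x": 0, "y": 0, "z": 0, "ax": 0, "ay": 0, "az": 0},
  {"hand": 32, "x": 0, "y": 0, "z": 0, "ax": 0, "ay": 0, "az": 0},
  {"hand": 32, "x": 0, "y": 0, "z": 0, "ax": 0, "ay": 0, "az": 0},
  {"hand": 32, "x": 0, "y": 0, "z": 0, "ax": 0, "ay": 0, "az": 0},
  {"hand": 32, "x": 0, "y": 0, "z": 0, "ax": 0, "ay": 0, "az": 0},
  {"hand": 32, "x": 0, "y": 0, "z": -0.04, "ax": 0, "ay": 0, "az": 0},
  {"hand": 32, "x": 0, "y": 0, "z": -0.1, "ax": 0, "ay": 0, "az": 0},
  {"hand": 40, "x": 0, "y": 0, "z": -0.15, "ax": 0, "ay": 0, "az": 0},
])

```text
t: 30.78
tool_pos: [0.3342, -0.2498, 0.353]
orientation: [-0.138, 2.792, 0.028]
force: [0.0, -0.2, -0.4]
opening: 0.0351
gripper_force: 0.0
```

>>> carry_out([
  {"hand": 40, "x": 0, "y": 0, "z": 0, "ax": 0, "ay": 0, "az": 0},
  {"hand": 40, "x": 0, "y": 0, "z": 0, "ax": 0, "ay": 0, "az": 0},
  {"hand": 40, "x": 0, "y": 0, "z": 0, "ax": 0, "ay": 0, "az": 0},
])

```text
t: 31.15
tool_pos: [0.3347, -0.2494, 0.3492]
orientation: [-0.137, 2.794, 0.033]
force: [-0.2, -1.1, 0.6]
opening: 0.0373
gripper_force: 0.0
```

Run:
```python
from h import *
look("w10","wrist"); im=cv2.imread("pics/w10.png")[40:340,180:560]
cv2.imwrite("pics/w10c.png",cv2.resize(im,None,fx=2,fy=2))
```

```text
(no output)
```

View pics/w10c.png

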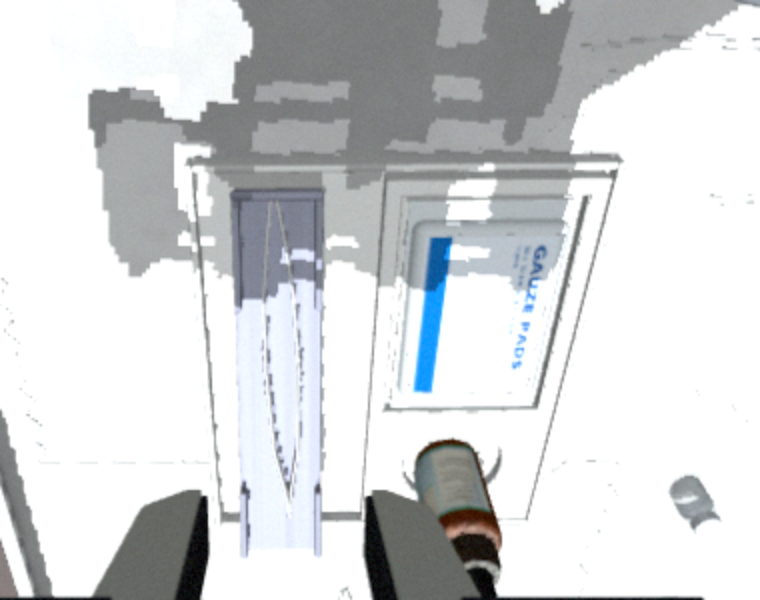

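The forceps lie along the rest against the stop, and the bottle stands in its well. I'm handing in.

```bash
python3 -c "
from plant import robot; print(robot.close_job())"
```

```text
the job is handed in; nothing more can be done
None
```

I placed all five items and handed the job in at about 31 s; wrist and side pictures showed each one in position, but the hand-in gave no verdict, and I viewed 15 pictures, one over the limit of 14.

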